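# Set the holder collar on the flat of its post and clamp it

## Task

The holder collar on the small bench stand is loose. Turn the collar clockwise (seen from above) until its clamp screw finds the hidden flat of the post and drops in by itself, then push the screw's lever down until it is firmly tight. Go gently: never force the screw against the round of the post, against the shoulders of the flat, or after it is tight, and leave the other things on the worktop where they are.

Things in the scene. Friction and masses are not known exactly. Their poses are not given: they have to be found in the camera images.
- stand: fixed stand: aluminium base plate 120x120x12 mm, in its middle an upright steel post, 32 mm thick, top 105.5 mm above the worktop. Origin: under the plate's centre, on the post's axis; z up; its -x side is the front, marked by a small index pin on the plate.
- pin (a point): top of the index pin (10 mm thick, 12 mm high, 50 mm in front of the post's axis). Hidden under the collar, the post has a flat 12.8 mm wide, 4.8 mm below the round surface, with a square shoulder at each side. It faces the pin's side to within about 0.5 rad either way; its exact direction cannot be seen and must be felt for.
- collar (a joint): turn of the collar about the post (rad): 0 when the clamp screw points to the front (-x) of the stand, positive counter-clockwise from above. Starts at 0.9 to 1.05, so the flat lies 0.4 to 1.55 rad clockwise of the start. Turns stiffly (about 0.2 N m), stays where it is left, no end stop within 2.6 rad.
- collar_mid (a point): middle of the collar, on the post's axis; x axis points out along the clamp screw, z up. Dark knurled steel ring, 52 mm across, from 60 to 90 mm above the worktop, post end above it; grip from above, fingers either side, at right angles to the screw. Screw hub reaches 49 mm from the axis; opposite it a thin arm (70 mm above the worktop) with a holder loop reaches 92 mm.
- lever (a joint): turn of the clamp screw by its lever (rad), growing as the lever is pushed down to tighten; 0: lever 45 degrees up. A weak spring rests the screw's 10 mm wide flat nose on the post: about 0.25 on the round; drops by itself to about 0.6 (0.5 to 0.7) in the flat (within about 0.1 rad of its middle; the shoulders then stop the collar); about 1.05 when tight. Stays where pushed.
- lever_end (a point): centre of the black ball, 18 mm thick, 55 mm from the screw's level axis, 75 mm above the worktop. It moves in the upright plane 42 mm out from the post's axis, on the +y side of collar_mid. Its height: about 103 mm on the round, 86 mm after the drop, 61 mm when tight. In the flat it goes down at 1 to 2 N, then meets a stop that yields 1 mm per N; 8 to 12 N there seats the nose squarely.
- nose: the screw's nose inside the collar, hidden; origin on its flat end; goes in 6 mm per rad of lever. Its force on the post is about 9 times the push on the ball; or the moment on the collar / 0.014 m on a shoulder. Damaged by over 45 N before it is seated on the flat (3 N on the ball, 0.7 N m on the collar), by over 150 N (16 N on the ball) once seated.
- syringe_a: bystander: capped syringe, 35x139x22 mm, lying; origin under its centre
- thermometer: bystander: white stick thermometer, 20x119x11 mm, lying; origin under its centre
- pot_cream: bystander: low round cream pot, 62x62x35 mm; origin under its centre
- pen_torch: bystander: pen torch, 15x134x17 mm, lying; origin under its centre
- forceps_b: bystander: long tweezers-like forceps, 20x181x9 mm, lying; origin under its centre
- gauze_pack0: bystander: flat gauze packet, 55x75x12 mm; origin under its centre
- kidney_dish: bystander: kidney-shaped dish, 91x190x32 mm; origin under its centre

How it is judged:
On the way, in this order (a step that is already met when the one before it is completed fails the run):
1. the collar is turned until the screw's nose has dropped into the flat by itself (lever past 0.45 with the grasp point over 40 mm from the lever's ball) (value of joint lever above 0.45 rad and distance between the grasp point and lever_end above 0.04 m), for 0.2 s.
2. the lever is pushed down until the nose is seated on the flat (lever past 0.93) (value of joint lever above 0.93 rad), for 0.2 s.
At the end, for the whole second after the job is handed in: The screw's nose is seated on the flat of the post: the lever stays past 0.93 rad (fully tight is about 1.05), which is possible only with the collar turned to the flat; collar and lever are at rest (value of joint lever above 0.93 rad and velocity of joint collar between -0.05 and 0.05 rad/s and velocity of joint lever between -0.05 and 0.05 rad/s); the robot touches nothing.
It fails at once if the nose is forced (over 45 N) on the round of the post or a shoulder before it is seated (lever under 0.9) (value of joint lever below 0.9 rad and contact force between nose and anything else above 45 N).
It fails at once if the screw is over-tightened (nose over 150 N) (contact force between nose and anything else above 150 N).
It fails at once if a bystander is pushed more than 30 mm (distance of any of syringe_a, thermometer, pot_cream, pen_torch, forceps_b, gauze_pack0, kidney_dish from where it was at the start of the episode above 0.03 m).
It also fails if it takes over 58 s, if anything falls off the work surface, if the arm or the gripper's body presses on something with over 40 N, if the wrist force passes 120 N, or if a joint passes its speed limit or range.

## Robot

A 6-joint arm with a two-finger parallel gripper is mounted at the origin on a cart in front of the work surface, level with it; the furniture and walls round the work are solid. World frame = base frame: x ahead of the robot, y to its left, z up, the work surface at z = 0. Lengths are in m, angles in rad, forces in N, time in s.
With the tool pointing down it reaches from about 0.25 to 0.775 m from the base axis. Payload 4 kg.
Tool frame: the origin (TCP) lies at the very end of the fingers, on their centre line; the grasp point (between the pads) lies 19 mm behind it; x points along the fingers, y is the direction in which the jaws open and shut, and the axes are right-handed (so a half turn about x gives the same grasp; the last joint's range is limited). The gripper opens to 94 mm and grips with 3 to 60 N. Pads are 16 mm wide; open, the fingers measure 119 mm over their backs; the gripper's body (75 mm by 177 mm) begins 78 mm behind the grasp point.
Start: joints at [1.01, 0.087, 1.371, -0, 1.684, -0.103], TCP at [0.243, 0.493, 0.206] pointing down, gripper open.
Joint ranges: [-3.1, 3.1], [-0.76, 2.03], [0.27, 2.55], [-1.08, 4.22], [0.17, 2.65], [-2.57, 2.57]. Speed limits (rad/s): [2.79, 2.79, 3.14, 3.14, 3.14, 3.14].

## Interface

Orientations are given as [roll, pitch, yaw] about the fixed x, y, z axes, in that order (R = Rz(yaw) Ry(pitch) Rx(roll)).
In Python, from bench import robot gives the robot as it stands.
- The arm moves only by the tool carry_out, never from a script. Its argument "targets" is a list of rows, each a list of 5 numbers: the closure, from 0 (fully open) to 1 (shut), then the shift along the tool's x, y, z in cm, then the turn about the tool's x in degrees. In form: [[fingers, tx, ty, tz, turn], ...]. A call has 1 to 20 rows; each row shifts and turns the commanded pose from where the row before left it, along the tool's axes as they then stand; what a row does not reach is not made up. A row lasts 1/10 s, in which the tool goes at most 50 mm and 8.59 degrees, less where a joint would pass 70% of its speed; a pose out of reach is approached as far as the arm can. A call is refused whole if a number of a shift passes 5 or a number of a turn 8.59, either way. A call with a gripper value outside its range is refused whole. The fingers move at their own pace and stop on an object; the grip force is fixed at half the most. Time passes only in rows, so rows that do not move let the fingers close. It gives the time, the measured TCP pose, the force and the opening at its end, in the units of the state.
- robot.get_obs(): the state, without advancing time (a new reading comes with each control period).
- robot.snapshot(name): name is "scene" or "top" or "wrist"; returns a dict with "image" (480x640x3 uint8, red, green, blue), "camera_matrix" (3x3 intrinsics, pixels), "pose" (4x4, takes a point from camera to world coordinates). Camera axes: x right, y up, looking along -z (the intrinsics and any distortion apply to the point x, -y, -z); pixel columns grow to the right and rows downward; lengths in m; the calibration is good to about 2 mm. The wrist camera is an equidistant fisheye: a pixel r from the principal point sees the ray r / f radians off the axis. A picture is of the moment at which its call begins. There is no depth.
- robot.close_job(): hands the job in, once; it reports no verdict.
The state is a dict: "time": time; "joint_positions": joint angles; "qvel": joint speeds; "joint_torque": joint torques, N m; "tool_pos": TCP position; "ee_rot": TCP orientation; "wrist_force": force on the tool from outside, world axes, zero at the start; "wrist_torque": the same for the moment, N m; "width": finger opening in m.
Only numpy, scipy, OpenCV 4.12 (cv2) and the standard library are available. Lean on these libraries where they do the work, as an engineer would, in place of code of your own. Each camera call takes 0.05 s, during which the arm holds its last target. There are 200 camera calls.

## Working session

There is one attempt and no reset: what is moved stays moved. The work goes in short steps, Python scripts to look and compute and a tool call to move; the robot and the scene stay as the last step left them, time stands still between calls to the robot, and variables do not carry over. Pictures are saved under pics/ and viewed, about 8 in all and at most 12, crops included, and the job is handed in when it is done.

Besides the shell and the picture viewer there is one more tool, called after "Emit:" as a command line: name --pt "numbers of a row" for each row, then --argument value for the rest. carry_out: Moves the arm, as the interface text tells. Its arguments: {"type":"object","properties":{"targets":{"type":"array","items":{"type":"array","items":{"type":"number"}}}},"required":["targets"]}

```bash
mkdir -p pics; cat > h.py <<'E'
import numpy as np, cv2
from bench import robot
def snap(n,f):
    s=robot.snapshot(n); cv2.imwrite('pics/'+f,cv2.cvtColor(s['image'],cv2.COLOR_RGB2BGR))
    np.savez('pics/'+f+'.npz',K=s['camera_matrix'],P=s['pose']); return s
def ray(f,u,v,z):
    d=np.load('pics/'+f+'.npz');K,P=d['K'],d['P']
    r=P[:3,:3]@np.array([(u-K[0,2])/K[0,0],-(v-K[1,2])/K[1,1],-1]);o=P[:3,3]
    return o+r*(z-o[2])/r[2]
def proj(f,X):
    d=np.load('pics/'+f+'.npz');K,P=d['K'],d['P']
    c=P[:3,:3].T@(np.array(X)-P[:3,3]); return K[0,0]*c[0]/-c[2]+K[0,2], K[1,1]*-c[1]/-c[2]+K[1,2]
E
python3 - <<'E'
from h import *
for n in('top','scene'):
    s=snap(n,n+'0.png');print(s['camera_matrix'],s['pose'].round(3))
o=robot.get_obs()
for k in o: print(k,np.round(o[k],3))
E
```

```text
[[586.92875118   0.         311.78456753]
 [  0.         586.92875118 249.57841259]
 [  0.           0.           1.        ]] [[ 0.003  0.987 -0.163  0.444]
 [-0.999 -0.004 -0.04   0.015]
 [-0.04   0.163  0.986  0.986]
 [ 0.     0.     0.     1.   ]]
[[499.84584117   0.         322.59402367]
 [  0.         499.84584117 241.09139452]
 [  0.           0.           1.        ]] [[ 0.558  0.48  -0.677 -0.077]
 [-0.83   0.329 -0.451 -0.423]
 [ 0.006  0.813  0.582  0.67 ]
 [ 0.     0.     0.     1.   ]]
time 0.1
joint_positions [ 1.01   0.088  1.372  0.     1.684 -0.103]
qvel [ 0.002  0.    -0.004  0.     0.    -0.   ]
joint_torque [ 2.0000e-03 -3.4125e+01 -3.0330e+01  7.2000e-02  3.0000e-02 -0.0000e+00]
tool_pos [0.243 0.493 0.204]
ee_rot [-1.677  1.569 -2.134]
wrist_force [-0.384  0.239 -0.624]
wrist_torque [-0.017 -0.016 -0.081]
width 0.094
```

View pics/top0.png

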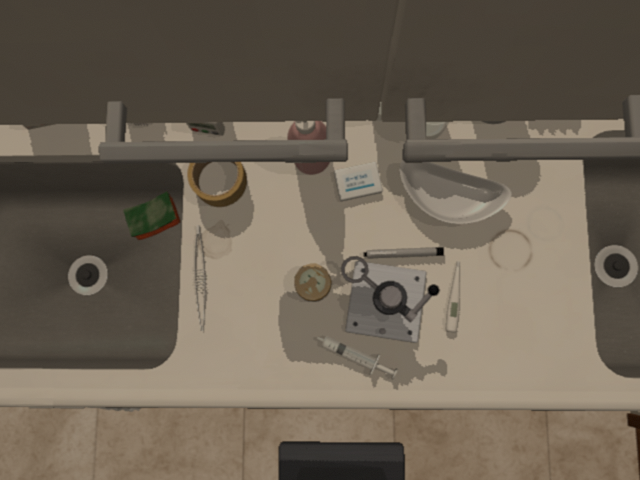

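View pics/scene0.png

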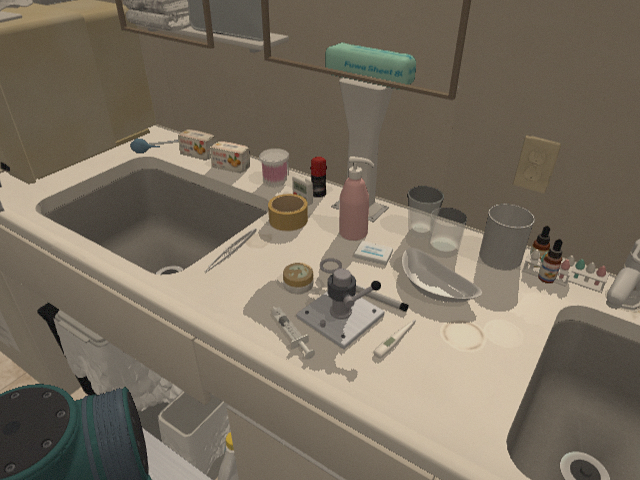

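Top view: collar near (390,297), screw hub near (410,315), ball (433,290) and loop (355,270). I'll enlarge this area.

```bash
python3 - <<'E'
from h import *
a=cv2.imread('pics/top0.png')[245:365,310:470];a=cv2.resize(a,None,fx=5,fy=5,interpolation=cv2.INTER_CUBIC)
cv2.imwrite('pics/c1.png',cv2.convertScaleAbs(a,alpha=1.5,beta=15))
E
```

```text
(no output)
```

View pics/c1.png

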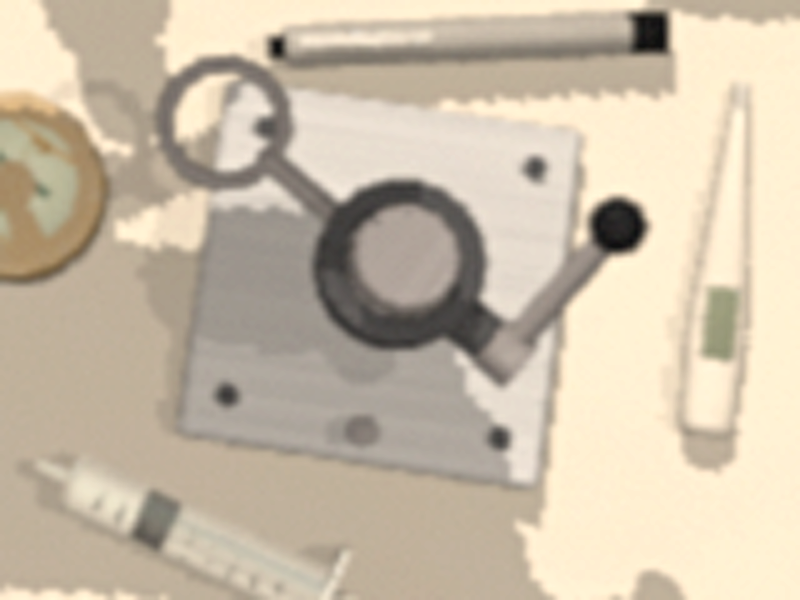

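```bash
python3 - <<'E'
from h import *
p=lambda u,v,z:ray('top0.png',u/5+310,v/5+245,z)
c=p(405,257,.1055);print('post',c,p(400,264,.09))
cs=[p(u,v,.012) for u,v in((233,82),(578,128),(540,485),(180,435))];m=np.mean(cs,0)
print('plate',m,[np.linalg.norm(cs[i]-cs[i-1]).round(4) for i in range(4)])
for i in range(4):
  d=cs[i]-cs[i-1];print(np.degrees(np.arctan2(d[1],d[0])))
pin=p(362,431,.024);ball=p(618,225,.103);loop=p(223,122,.07)
for n,q in(('pin',pin),('ball',ball),('loop',loop)):
  for cc in (c,m):
    d=q-cc;print(n,q,np.hypot(*d[:2]),np.degrees(np.arctan2(d[1],d[0])))
d=ball-c;print('ball expected radius',np.hypot(.042,.055*np.cos(.785-.25)))
# screw dir from ball
psi=np.arctan2(d[1],d[0])-np.arctan2(.055*np.cos(np.arcsin(.028/.055)),.042);print('screw dir',np.degrees(psi))
E
```

```text
post [ 0.51787023 -0.06797648  0.1055    ] [ 0.5170473  -0.06788659  0.09      ]
plate [ 0.5179074  -0.06919808  0.012     ] [np.float64(0.1185), np.float64(0.1153), np.float64(0.1182), np.float64(0.1181)]
-8.969069253838557
-97.85591706324982
172.40249447410866
82.25938314500816
pin [ 0.46842537 -0.06075562  0.024     ] 0.04996934070825437 171.6913449611119
pin [ 0.46842537 -0.06075562  0.024     ] 0.05019707221167474 170.31762122389762
ball [ 0.52763559 -0.13185364  0.103     ] 0.064619302770011 -81.30808710439095
ball [ 0.52763559 -0.13185364  0.103     ] 0.06340628598501989 -81.17446636207927
loop [ 0.56327893 -0.01525428  0.07      ] 0.06958146422159021 49.26226579090664
loop [ 0.56327893 -0.01525428  0.07      ] 0.07048765630431142 49.93318636849801
ball expected radius 0.06326679932164783
screw dir -129.72820146429203
```

```bash
cat >> h.py <<'E'
from scipy.spatial.transform import Rotation as Ro
C=np.array([.5178,-.0683])
def R(o): return Ro.from_euler('xyz',o['ee_rot']).as_matrix()
def rep():
    o=robot.get_obs();r=R(o);yd=np.degrees(np.arctan2(r[1,1],r[0,1]))
    print('t',round(o['time'],2),'tcp',o['tool_pos'].round(4),'jaw',yd.round(2),'w',round(float(o['width']),4),'F',np.round(o['wrist_force'],2),'T',np.round(o['wrist_torque'],3),'j6',o['joint_positions'][5].round(3))
    return o,r
E
python3 - <<'E'
from h import *
o,r=rep();print(r.round(3))
d=np.r_[C,.16]-o['tool_pos'];print('tool delta cm',(r.T@d*100).round(2))
# jaw axis wanted 140.3 or 320.3
E
```

```text
t 0.1 tcp [0.2428 0.4929 0.2044] jaw 63.77 w 0.0943 F [-0.38  0.24 -0.62] T [-0.017 -0.016 -0.081] j6 -0.103
[[-0.001  0.442  0.897]
 [-0.002  0.897 -0.442]
 [-1.    -0.002 -0.   ]]
tool delta cm [  4.51 -38.18  49.47]
```

Emit:
carry_out --pt "0 0 -2.94 3.81 0" --pt "0 0 -2.94 3.81 0" --pt "0 0 -2.94 3.81 0" --pt "0 0 -2.94 3.81 0" --pt "0 0 -2.94 3.81 0" --pt "0 0 -2.94 3.81 0" --pt "0 0 -2.94 3.81 0" --pt "0 0 -2.94 3.81 0" --pt "0 0 -2.94 3.81 0" --pt "0 0 -2.94 3.81 0" --pt "0 0 -2.94 3.81 0" --pt "0 0 -2.94 3.81 0" --pt "0 0 -2.94 3.81 0"

```text
time: 1.4
tool_pos: [0.5187, -0.0703, 0.205]
ee_rot: [2.857, 1.57, 2.399]
wrist_force: [0.6, -0.1, 0.9]
width: 0.0937
```

Emit:
carry_out --pt "0 0 0 0 7.96" --pt "0 0 0 0 7.96" --pt "0 0 0 0 7.96" --pt "0 0 0 0 7.96" --pt "0 0 0 0 7.96" --pt "0 0 0 0 7.96" --pt "0 0 0 0 7.96" --pt "0 0 0 0 7.96" --pt "0 0 0 0 7.96" --pt "0 0 0 0 7.96" --pt "0 0 0 0 7.96" --pt "0 0 0 0 7.96" --pt "0 0 0 0 7.96" --pt "0 0 0 0 0" --pt "0 0 0 0 0"

```text
time: 2.9
tool_pos: [0.5183, -0.0683, 0.2051]
ee_rot: [-1.249, 1.57, 2.774]
wrist_force: [0.2, -0.9, -0.4]
width: 0.0936
```

```bash
python3 - <<'E'
from h import *
o,r=rep();print(r.round(4))
d=np.r_[C,.056]-o['tool_pos'];print('tool delta cm',(r.T@d*100).round(2))
snap('scene','s1.png')
w=snap('wrist','w1.png');print(w['camera_matrix'],w['pose'].round(3))
E
```

```text
t 2.9 tcp [ 0.5183 -0.0683  0.2051] jaw -39.54 w 0.0936 F [ 0.24 -0.91 -0.42] T [-0.058  0.111 -0.002] j6 0.451
[[-8.000e-04  7.711e-01 -6.367e-01]
 [ 3.000e-04 -6.367e-01 -7.711e-01]
 [-1.000e+00 -8.000e-04  3.000e-04]]
tool delta cm [14.91 -0.02  0.02]
[[371.64829954   0.         318.59467826]
 [  0.         371.64829954 242.23355023]
 [  0.           0.           1.        ]] [[ 0.771  0.616  0.161  0.566]
 [-0.636  0.746  0.195 -0.012]
 [-0.    -0.253  0.968  0.385]
 [ 0.     0.     0.     1.   ]]
```

View pics/w1.png

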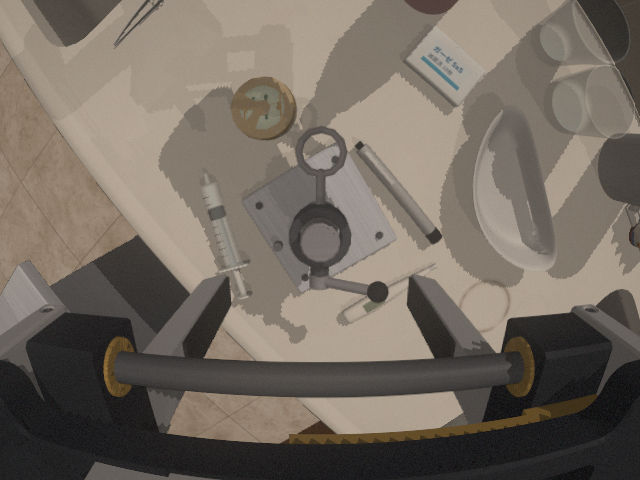

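Emit:
carry_out --pt "0 2.5 0 0 0" --pt "0 2.5 0 0 0" --pt "0 2.5 0 0 0" --pt "0 2.5 0 0 0" --pt "0 2.0 0 0 0" --pt "0 1.5 0 0 0" --pt "0 1.2 0 0 0" --pt "0 0 0 0 0" --pt "0 0 0 0 0"

```text
time: 3.9
tool_pos: [0.5187, -0.0684, 0.0588]
ee_rot: [2.291, 1.57, 0.028]
wrist_force: [-0.4, 0.6, 0.3]
width: 0.0937
```

```bash
python3 - <<'E'
from h import *
o,r=rep()
print('off',r.T@(np.r_[C,.058]-o['tool_pos'])*100)
E
```

```text
t 3.9 tcp [ 0.5187 -0.0684  0.0588] jaw -39.69 w 0.0937 F [-0.43  0.57  0.31] T [-0.092  0.138  0.024] j6 0.453
off [ 0.08204799 -0.08022427  0.05062   ]
```

Emit:
carry_out --pt "0.2 0 0 0 0" --pt "0.3 0 0 0 0" --pt "0.4 0 0 0 0" --pt "0.5 0 0 0 0" --pt "0.6 0 0 0 0" --pt "0.8 0 0 0 0" --pt "1 0 0 0 0" --pt "1 0 0 0 0" --pt "1 0 0 0 0"

```text
time: 4.8
tool_pos: [0.5189, -0.0687, 0.0586]
ee_rot: [1.774, 1.57, -0.49]
wrist_force: [2.8, -2.0, -1.4]
width: 0.0494
```

```bash
python3 - <<'E'
from h import *
rep();snap('scene','s2.png');snap('wrist','w2.png')
a=np.hstack([cv2.imread('pics/w2.png')[150:450,150:550],cv2.resize(cv2.imread('pics/s2.png')[220:370,240:440],(400,300))]);cv2.imwrite('pics/c2.png',a)
E
```

```text
t 4.8 tcp [ 0.5189 -0.0687  0.0586] jaw -39.71 w 0.0494 F [ 2.84 -2.02 -1.45] T [-0.341 -0.24  -0.018] j6 0.453
```

View pics/c2.png

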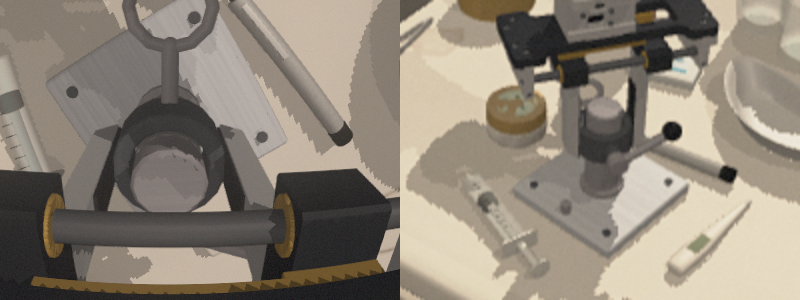

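```bash
cat >> h.py <<'E'
from scipy.optimize import least_squares
def ballpos(psi,th):
    a=np.pi/4-th; l=.055*np.cos(a); s,c=np.sin(psi),np.cos(psi)
    return np.array([C[0]+.042*c-l*s,C[1]+.042*s+l*c,.075+.055*np.sin(a)])
def lever(f):
    """collar dir from jaw (screw = jaw-90), lever angle from ball pixel in scene image"""
    o,r=rep();snap('scene',f)
    psi0=np.arctan2(r[1,1],r[0,1])-np.pi/2
    g=cv2.imread('pics/'+f).max(2);u,v=proj(f,ballpos(psi0,.35));best=None
    n,lab,st,cen=cv2.connectedComponentsWithStats((g<45).astype(np.uint8))
    for i in range(1,n):
        if 60<st[i,4]<500:
            d=np.hypot(*(cen[i]-(u,v)))
            if best is None or d<best[0]: best=(d,cen[i],st[i,4])
    print('pred',round(u,1),round(v,1),'blob',best)
    if best is None: return
    q=least_squares(lambda p:np.array(proj(f,ballpos(*p)))-best[1],[psi0,.35]).x
    print('screw by jaw',np.degrees(psi0).round(1),'by ball',np.degrees(q[0]).round(1),'lever',q[1].round(3))
E
python3 -c "
from h import *
lever('s3.png')"
```

```text
t 4.9 tcp [ 0.5189 -0.0687  0.0586] jaw -39.71 w 0.0497 F [ 3.99 -1.56 -0.89] T [-0.355 -0.317  0.008] j6 0.453
pred 376.2 286.0 blob (np.float64(0.9647021042860053), array([375.67213115, 285.18032787]), np.int32(61))
screw by jaw -129.7 by ball -129.8 lever 0.305
```

Emit:
carry_out --pt "1 0 0 0 1.5" --pt "1 0 0 0 1.5" --pt "1 0 0 0 1.5" --pt "1 0 0 0 1.5" --pt "1 0 0 0 1.5" --pt "1 0 0 0 1.5" --pt "1 0 0 0 1.5" --pt "1 0 0 0 1.5"

```text
time: 5.75
tool_pos: [0.519, -0.0688, 0.0586]
ee_rot: [1.934, 1.569, -0.541]
wrist_force: [4.5, -2.8, -2.4]
width: 0.0491
```

```bash
python3 -c "
from h import *
lever('s4.png')"
```

```text
t 5.75 tcp [ 0.519  -0.0688  0.0586] jaw -51.84 w 0.0491 F [ 4.51 -2.81 -2.36] T [-0.59  -0.585  0.152] j6 0.665
pred 372.8 290.5 blob (np.float64(1.108633771408785), array([372.08064516, 289.69354839]), np.int32(62))
screw by jaw -141.8 by ball -142.4 lever 0.303
```

Emit:
carry_out --pt "1 0 0 0 1.5" --pt "1 0 0 0 1.5" --pt "1 0 0 0 1.5" --pt "1 0 0 0 1.5" --pt "1 0 0 0 1.5" --pt "1 0 0 0 1.5"

```text
time: 6.4
tool_pos: [0.519, -0.0689, 0.0586]
ee_rot: [2.026, 1.569, -0.606]
wrist_force: [4.7, -3.6, -2.3]
width: 0.0493
```

```bash
sed -i 's/60<st/30<st/' h.py; python3 -c "
from h import *
lever('s5.png')"
```

```text
t 6.4 tcp [ 0.519  -0.0689  0.0586] jaw -60.83 w 0.0493 F [ 4.71 -3.57 -2.32] T [-0.507 -0.56   0.164] j6 0.822
pred 369.4 293.5 blob (np.float64(1.3344463549458891), array([368.63235294, 292.36764706]), np.int32(68))
screw by jaw -150.8 by ball -151.0 lever 0.298
```

Emit:
carry_out --pt "1 0 0 0 1.2" --pt "1 0 0 0 1.2" --pt "1 0 0 0 1.2" --pt "1 0 0 0 1.2" --pt "1 0 0 0 1.2" --pt "1 0 0 0 0"

```text
time: 7.05
tool_pos: [0.5191, -0.0689, 0.0586]
ee_rot: [2.17, 1.569, -0.567]
wrist_force: [4.2, -3.6, -2.4]
width: 0.0493
```

```bash
python3 -c "
from h import *
lever('s6.png')"
```

```text
t 7.05 tcp [ 0.5191 -0.0689  0.0586] jaw -66.81 w 0.0493 F [ 4.22 -3.62 -2.39] T [-0.557 -0.578  0.028] j6 0.926
pred 366.6 295.3 blob (np.float64(1.4549632066159244), array([365.80597015, 294.04477612]), np.int32(67))
screw by jaw -156.8 by ball -157.1 lever 0.296
```

Emit:
carry_out --pt "1 0 0 0 1.2" --pt "1 0 0 0 1.2" --pt "1 0 0 0 1.2" --pt "1 0 0 0 1.2" --pt "1 0 0 0 1.2" --pt "1 0 0 0 0"

```text
time: 7.7
tool_pos: [0.5191, -0.0689, 0.0586]
ee_rot: [2.227, 1.569, -0.614]
wrist_force: [5.5, -3.7, -1.3]
width: 0.0495
```

```bash
python3 -c "
from h import *
lever('s7.png')"
```

```text
t 7.7 tcp [ 0.5191 -0.0689  0.0586] jaw -72.81 w 0.0495 F [ 5.47 -3.65 -1.3 ] T [-0.538 -0.596  0.061] j6 1.031
pred 363.5 296.8 blob (np.float64(1.6231249396948577), array([362.56338028, 295.53521127]), np.int32(71))
screw by jaw -162.8 by ball -163.3 lever 0.293
```

Emit:
carry_out --pt "1 0 0 0 1.2" --pt "1 0 0 0 1.2" --pt "1 0 0 0 1.2" --pt "1 0 0 0 1.2" --pt "1 0 0 0 1.2" --pt "1 0 0 0 0"

```text
time: 8.35
tool_pos: [0.5191, -0.069, 0.0586]
ee_rot: [2.333, 1.569, -0.613]
wrist_force: [4.4, -5.0, -2.5]
width: 0.0492
```

```bash
python3 -c "
from h import *
lever('s8.png')"
```

```text
t 8.35 tcp [ 0.5191 -0.069   0.0586] jaw -78.82 w 0.0492 F [ 4.44 -4.96 -2.48] T [-0.575 -0.591 -0.017] j6 1.136
pred 360.2 298.2 blob (np.float64(1.591588200406839), array([359.17142857, 296.95714286]), np.int32(70))
screw by jaw -168.8 by ball -169.5 lever 0.297
```

Emit:
carry_out --pt "1 0 0 0 1.2" --pt "1 0 0 0 1.2" --pt "1 0 0 0 1.2" --pt "1 0 0 0 1.2" --pt "1 0 0 0 1.2" --pt "1 0 0 0 0"

```text
time: 9.0
tool_pos: [0.5191, -0.069, 0.0586]
ee_rot: [2.378, 1.569, -0.673]
wrist_force: [4.7, -4.5, -2.8]
width: 0.0492
```

```bash
python3 -c "
from h import *
lever('s9.png')"
```

```text
t 9.0 tcp [ 0.5191 -0.069   0.0586] jaw -84.81 w 0.0492 F [ 4.66 -4.52 -2.82] T [-0.563 -0.608  0.057] j6 1.24
pred 356.6 299.3 blob (np.float64(1.841145595305827), array([355.53333333, 297.78666667]), np.int32(75))
screw by jaw -174.8 by ball -175.4 lever 0.291
```

Emit:
carry_out --pt "1 0 0 0 1.2" --pt "1 0 0 0 1.2" --pt "1 0 0 0 1.2" --pt "1 0 0 0 1.2" --pt "1 0 0 0 1.2" --pt "1 0 0 0 0"

```text
time: 9.65
tool_pos: [0.5191, -0.0691, 0.0585]
ee_rot: [2.417, 1.569, -0.739]
wrist_force: [4.7, -4.4, -3.3]
width: 0.0491
```

```bash
python3 -c "
from h import *
lever('s10.png')"
```

```text
t 9.65 tcp [ 0.5191 -0.0691  0.0585] jaw -90.81 w 0.0491 F [ 4.68 -4.43 -3.26] T [-0.652 -0.623  0.022] j6 1.345
pred 352.9 300.1 blob (np.float64(2.024517674152952), array([351.7012987 , 298.44155844]), np.int32(77))
screw by jaw -180.8 by ball -181.5 lever 0.287
```

Emit:
carry_out --pt "1 0 0 0 1.2" --pt "1 0 0 0 1.2" --pt "1 0 0 0 1.2" --pt "1 0 0 0 1.2" --pt "1 0 0 0 1.2" --pt "1 0 0 0 0"

```text
time: 10.3
tool_pos: [0.5191, -0.0691, 0.0586]
ee_rot: [2.497, 1.569, -0.764]
wrist_force: [3.7, -3.6, -2.7]
width: 0.0493
```

```bash
python3 -c "
from h import *
lever('s11.png')"
```

```text
t 10.3 tcp [ 0.5191 -0.0691  0.0586] jaw -96.81 w 0.0493 F [ 3.67 -3.58 -2.72] T [-0.612 -0.576  0.028] j6 1.45
pred 348.9 300.7 blob (np.float64(2.3786902179495217), array([347.95238095, 298.5       ]), np.int32(84))
screw by jaw -186.8 by ball -187.1 lever 0.273
```

Emit:
carry_out --pt "1 0 0 0 1.2" --pt "1 0 0 0 1.2" --pt "1 0 0 0 1.2" --pt "1 0 0 0 1.2" --pt "1 0 0 0 1.2" --pt "1 0 0 0 0"

```text
time: 10.95
tool_pos: [0.5191, -0.0692, 0.0586]
ee_rot: [2.606, 1.569, -0.76]
wrist_force: [3.9, -3.7, -2.2]
width: 0.0491
```

```bash
python3 -c "
from h import *
lever('s12.png')"
```

```text
t 10.95 tcp [ 0.5191 -0.0692  0.0586] jaw -102.82 w 0.0491 F [ 3.95 -3.72 -2.2 ] T [-0.661 -0.583 -0.042] j6 1.555
pred 344.9 300.9 blob (np.float64(1.42671395358316), array([344.28395062, 299.66666667]), np.int32(81))
screw by jaw -192.8 by ball -193.2 lever 0.306
```

Emit:
carry_out --pt "1 0 0 0 1.2" --pt "1 0 0 0 1.2" --pt "1 0 0 0 1.2" --pt "1 0 0 0 1.2" --pt "1 0 0 0 1.2" --pt "1 0 0 0 0"

```text
time: 11.6
tool_pos: [0.519, -0.0692, 0.0586]
ee_rot: [2.659, 1.569, -0.811]
wrist_force: [4.3, -4.2, -4.1]
width: 0.0493
```

```bash
python3 -c "
from h import *
lever('s13.png')"
```

```text
t 11.6 tcp [ 0.519  -0.0692  0.0586] jaw -108.82 w 0.0493 F [ 4.26 -4.17 -4.1 ] T [-0.664 -0.607 -0.053] j6 1.659
pred 340.9 300.9 blob (np.float64(0.18693644041023444), array([340.70588235, 300.85882353]), np.int32(85))
screw by jaw -198.8 by ball -199.1 lever 0.348
```

Emit:
carry_out --pt "1 0 0 0 1" --pt "1 0 0 0 1" --pt "1 0 0 0 1" --pt "1 0 0 0 0" --pt "1 0 0 0 0"

```text
time: 12.15
tool_pos: [0.519, -0.0692, 0.0586]
ee_rot: [2.703, 1.569, -0.819]
wrist_force: [4.1, -4.0, -1.3]
width: 0.0494
```

```bash
python3 -c "
from h import *
lever('s14.png')"
```

```text
t 12.15 tcp [ 0.519  -0.0692  0.0586] jaw -111.81 w 0.0494 F [ 4.06 -4.03 -1.34] T [-0.698 -0.555 -0.005] j6 1.712
pred 338.9 300.8 blob (np.float64(0.7441622659133333), array([338.89534884, 301.55813953]), np.int32(86))
screw by jaw -201.8 by ball -202.0 lever 0.375
```

Emit:
carry_out --pt "1 0 0 0 1" --pt "1 0 0 0 1" --pt "1 0 0 0 1" --pt "1 0 0 0 0" --pt "1 0 0 0 0"

```text
time: 12.7
tool_pos: [0.519, -0.0692, 0.0586]
ee_rot: [2.734, 1.569, -0.841]
wrist_force: [4.1, -4.5, -4.7]
width: 0.0494
```

```bash
python3 -c "
from h import *
lever('s15.png')"
```

```text
t 12.7 tcp [ 0.519  -0.0692  0.0586] jaw -114.81 w 0.0494 F [ 4.1  -4.49 -4.71] T [-0.721 -0.569 -0.039] j6 1.764
pred 336.8 300.6 blob (np.float64(2.767439297581355), array([337.2  , 303.375]), np.int32(80))
screw by jaw -204.8 by ball -205.1 lever 0.443
```

Emit:
carry_out --pt "1 0 0 0 1" --pt "1 0 0 0 1" --pt "1 0 0 0 0" --pt "1 0 0 0 0" --pt "1 0 0 0 0"

```text
time: 13.25
tool_pos: [0.519, -0.0692, 0.0586]
ee_rot: [2.772, 1.569, -0.837]
wrist_force: [4.9, -5.0, -2.9]
width: 0.0491
```

```bash
python3 -c "
from h import *
lever('s16.png')"
```

```text
t 13.25 tcp [ 0.519  -0.0692  0.0586] jaw -116.81 w 0.0491 F [ 4.88 -4.95 -2.88] T [-0.665 -0.553  0.008] j6 1.799
pred 335.5 300.5 blob (np.float64(6.457646295437191), array([336.05555556, 306.90277778]), np.int32(72))
screw by jaw -206.8 by ball -207.5 lever 0.574
```

Emit:
carry_out --pt "1 0 0 0 1" --pt "1 0 0 0 1" --pt "1 0 0 0 0"

```text
time: 13.6
tool_pos: [0.519, -0.0693, 0.0586]
ee_rot: [2.764, 1.569, -0.881]
wrist_force: [3.2, -4.9, -1.9]
width: 0.0493
```

```bash
python3 -c "
from h import *
lever('s17.png')"
```

```text
t 13.6 tcp [ 0.519  -0.0693  0.0586] jaw -118.82 w 0.0493 F [ 3.22 -4.93 -1.94] T [-0.668 -0.605  0.011] j6 1.834
pred 334.2 300.3 blob (np.float64(9.696110566844434), array([334.89855072, 309.94202899]), np.int32(69))
screw by jaw -208.8 by ball -209.5 lever 0.695
```

Emit:
carry_out --pt "1 0 0 0 1" --pt "1 0 0 0 1" --pt "1 0 0 0 0" --pt "1 0 0 0 0"

```text
time: 14.05
tool_pos: [0.519, -0.0693, 0.0586]
ee_rot: [2.805, 1.569, -0.874]
wrist_force: [3.0, -4.7, -2.9]
width: 0.0495
```

```bash
python3 -c "
from h import *
lever('s18.png')"
```

```text
t 14.05 tcp [ 0.519  -0.0693  0.0586] jaw -120.81 w 0.0495 F [ 3.01 -4.68 -2.93] T [-0.693 -0.627 -0.036] j6 1.869
pred 332.9 300.0 blob (np.float64(11.656259988913284), array([333.63888889, 311.68055556]), np.int32(72))
screw by jaw -210.8 by ball -211.3 lever 0.773
```

```bash
python3 -c "
from h import *
a=[cv2.resize(cv2.imread('pics/'+f)[250:350,290:390],(400,400),interpolation=cv2.INTER_CUBIC) for f in('s11.png','s18.png')]
cv2.imwrite('pics/c3.png',cv2.convertScaleAbs(np.hstack(a),alpha=1.4,beta=10))"
```

```text
(no output)
```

View pics/c3.png

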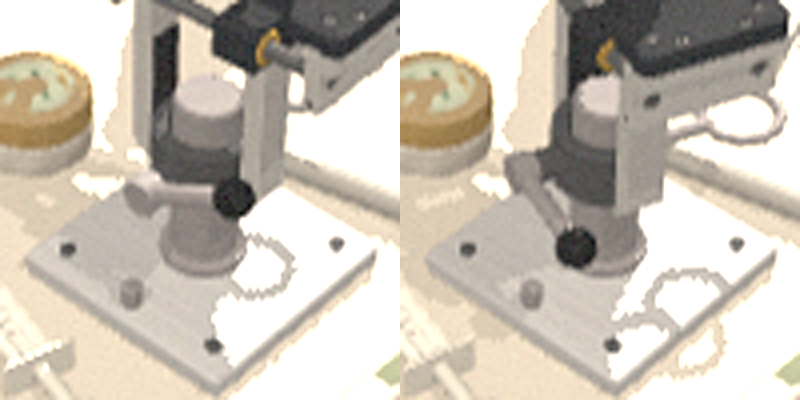

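Emit:
carry_out --pt "1 0 0 0 0" --pt "1 0 0 0 0" --pt "1 0 0 0 0" --pt "1 0 0 0 0" --pt "1 0 0 0 0"

```text
time: 14.6
tool_pos: [0.519, -0.0693, 0.0586]
ee_rot: [2.79, 1.569, -0.889]
wrist_force: [3.8, -4.0, -2.8]
width: 0.0493
```

```bash
python3 -c "
from h import *
lever('s19.png');snap('top','t19.png')
print(ballpos(np.radians(149),.7),proj('t19.png',ballpos(np.radians(149),.7)))"
```

```text
t 14.6 tcp [ 0.519  -0.0693  0.0586] jaw -120.81 w 0.0493 F [ 3.78 -3.97 -2.85] T [-0.621 -0.609 -0.007] j6 1.869
pred 332.9 300.0 blob (np.float64(12.197053148947829), array([333.5915493 , 312.22535211]), np.int32(71))
screw by jaw -210.8 by ball -211.3 lever 0.797
[ 0.45357511 -0.0936408   0.07969119] (np.float64(407.2084884235194), np.float64(340.1736491677164))
```

Emit:
carry_out --pt "0.6 0 0 0 0" --pt "0.3 0 0 0 0" --pt "0.3 0 0 0 0" --pt "0.3 0 0 0 0" --pt "0.3 -2 0 0 0" --pt "0.3 -3 0 0 0" --pt "0.3 -3 0 0 0" --pt "0.3 -2 0 0 0" --pt "1 0 0 0 0" --pt "1 0 0 0 0"

```text
time: 15.7
tool_pos: [0.5181, -0.0681, 0.158]
ee_rot: [-0.215, 1.57, 2.391]
wrist_force: [0.7, 0.3, -0.5]
width: 0.0532
```

```bash
python3 -c "
from h import *
lever('s20.png');snap('top','t20.png');o,r=rep();print(r.round(4))
a=[cv2.resize(cv2.imread('pics/'+f)[y:y+100,x:x+100],(400,400),interpolation=cv2.INTER_CUBIC) for f,x,y in(('s20.png',290,250),('t20.png',340,270))]
cv2.imwrite('pics/c4.png',cv2.convertScaleAbs(np.hstack(a),alpha=1.4,beta=10))"
```

```text
t 15.7 tcp [ 0.5181 -0.0681  0.158 ] jaw -120.7 w 0.0532 F [ 0.69  0.35 -0.47] T [0.036 0.178 0.051] j6 1.867
pred 332.9 300.1 blob (np.float64(12.388261530994436), array([333.52112676, 312.43661972]), np.int32(71))
screw by jaw -210.7 by ball -211.4 lever 0.806
t 15.8 tcp [ 0.5173 -0.068   0.1564] jaw -120.71 w 0.045 F [ 1.05 -0.71  0.12] T [-0.028  0.147 -0.091] j6 1.867
[[-3.600e-03 -5.107e-01 -8.598e-01]
 [ 1.100e-03 -8.598e-01  5.107e-01]
 [-1.000e+00  9.000e-04  3.700e-03]]
```

View pics/c4.png

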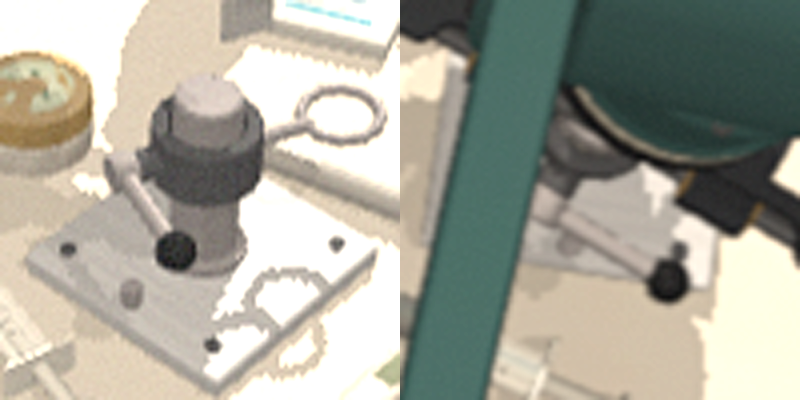

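```bash
python3 -c "
from h import *
X=least_squares(lambda X:np.r_[np.array(proj('s20.png',X))-(333.8,312.6),np.array(proj('t20.png',X))-(407,340.2)],[.45,-.09,.08]);print(X.x,X.fun)
d=X.x[:2]-C;print(np.hypot(*d),.785-np.arcsin((X.x[2]-.075)/.055))
rr=np.arctan2(.054,.042);psi=np.arctan2(d[1],d[0])-rr;print('psi',np.degrees(psi)-360)
o,r=rep();T=np.r_[X.x[:2],.115]
print('delta cm',r.T@(T-o['tool_pos'])*100)
"
```

```text
[ 0.45352415 -0.09395042  0.07363649] [ 0.09070193 -0.01021327 -0.06428951  0.05017468]
0.06920497825766461 0.8097936925617231
psi -570.3696685197692
t 15.8 tcp [ 0.5173 -0.068   0.1564] jaw -120.71 w 0.045 F [ 1.05 -0.71  0.12] T [-0.028  0.147 -0.091] j6 1.867
delta cm [4.16226382 5.48714487 4.1397505 ]
```

Emit:
carry_out --pt "1 0 1.8 1.38 0" --pt "1 0 1.8 1.38 0" --pt "1 0 1.89 1.38 0" --pt "1 1 0 0 0" --pt "1 2 0 0 0" --pt "1 1.5 0 0 0" --pt "1 0.8 0 0 0" --pt "1 0 0 0 0" --pt "1 0 0 0 0" --pt "1 0 0 0 0"

```text
time: 16.8
tool_pos: [0.4556, -0.0945, 0.1061]
ee_rot: [-2.788, 1.569, -0.182]
wrist_force: [0.6, 0.6, 0.6]
width: 0.0003
```

```bash
python3 -c "
from h import *
o,r=rep();print(r.T@(np.r_[.4537,-.0938,.09]-o['tool_pos'])*100);snap('scene','s21.png')
cv2.imwrite('pics/c5.png',cv2.convertScaleAbs(cv2.resize(cv2.imread('pics/s21.png')[230:350,260:420],(800,600),interpolation=cv2.INTER_CUBIC),alpha=1.4,beta=10))"
```

```text
t 16.8 tcp [ 0.4556 -0.0945  0.1061] jaw -120.7 w 0.0003 F [0.55 0.58 0.62] T [ 0.009  0.179 -0.025] j6 1.78
[1.61390047 0.0357333  0.19656298]
```

View pics/c5.png

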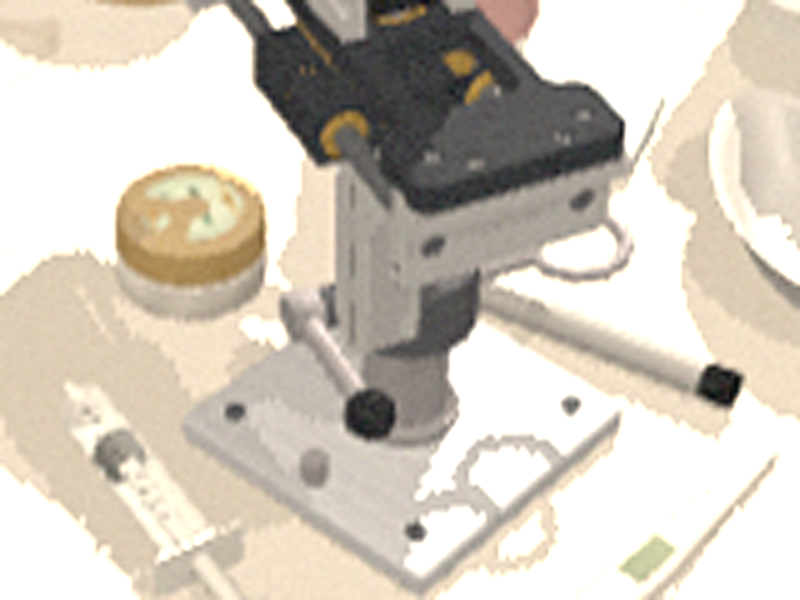

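Emit:
carry_out --pt "1 0.6 0 0.2 0" --pt "1 0.6 0 0 0" --pt "1 0.2 0 0 0" --pt "1 0.1 0 0 0" --pt "1 0.1 0 0 0" --pt "1 0.1 0 0 0" --pt "1 0.1 0 0 0" --pt "1 0 0 0 0"

```text
time: 17.65
tool_pos: [0.4531, -0.0934, 0.0874]
ee_rot: [-0.55, 1.571, 2.056]
wrist_force: [-0.4, 0.2, -0.4]
width: 0.0
```

```bash
python3 -c "
from h import *
o,r=rep();lever('s22.png')"
```

```text
t 17.65 tcp [ 0.4531 -0.0934  0.0874] jaw -120.71 w 0.0 F [-0.42  0.25 -0.44] T [ 0.052  0.165 -0.035] j6 1.781
t 17.65 tcp [ 0.4531 -0.0934  0.0874] jaw -120.71 w 0.0 F [-0.42  0.25 -0.44] T [ 0.052  0.165 -0.035] j6 1.781
pred 332.9 300.1 blob (np.float64(12.883798922066745), array([333.703125, 312.921875]), np.int32(64))
screw by jaw -210.7 by ball -211.1 lever 0.826
```

Emit:
carry_out --pt "1 0.1 0 0 0" --pt "1 0.1 0 0 0" --pt "1 0.1 0 0 0" --pt "1 0.1 0 0 0" --pt "1 0.1 0 0 0" --pt "1 0 0 0 0"

```text
time: 18.3
tool_pos: [0.453, -0.0934, 0.0823]
ee_rot: [-0.17, 1.57, 2.436]
wrist_force: [-0.2, -0.4, 0.5]
width: 0.0005
```

```bash
python3 -c "
from h import *
lever('s23.png')
print(np.mean([robot.snapshot('scene') and robot.get_obs()['wrist_force'] for _ in range(4)],0))"
```

```text
t 18.3 tcp [ 0.453  -0.0934  0.0823] jaw -120.71 w 0.0005 F [-0.2 -0.4  0.5] T [ 0.06   0.133 -0.01 ] j6 1.781
pred 332.9 300.1 blob (np.float64(14.067171068067156), array([334.08163265, 314.08163265]), np.int32(49))
screw by jaw -210.7 by ball -210.5 lever 0.876
[ 0.43224576 -0.11529281  0.35715396]
```

Emit:
carry_out --pt "1 0.1 0 0 0" --pt "1 0.1 0 0 0" --pt "1 0.1 0 0 0" --pt "1 0.1 0 0 0" --pt "1 0 0 0 0"

```text
time: 19.05
tool_pos: [0.453, -0.0934, 0.0783]
ee_rot: [-0.352, 1.57, 2.253]
wrist_force: [0.5, -0.3, 0.1]
width: 0.001
```

```bash
python3 -c "
from h import *
lever('s24.png')
print(np.mean([robot.snapshot('scene') and robot.get_obs()['wrist_force'] for _ in range(4)],0))"
```

```text
t 19.05 tcp [ 0.453  -0.0934  0.0783] jaw -120.71 w 0.001 F [ 0.55 -0.26  0.11] T [ 0.037  0.13  -0.002] j6 1.781
pred 332.9 300.1 blob (np.float64(15.532410217485744), array([333.91666667, 315.5625    ]), np.int32(48))
screw by jaw -210.7 by ball -210.4 lever 0.948
[0.2854414  0.36175397 0.85647231]
```

Emit:
carry_out --pt "1 0.1 0 0 0" --pt "1 0.1 0 0 0" --pt "1 0.1 0 0 0" --pt "1 0.1 0 0 0" --pt "1 0 0 0 0"

```text
time: 19.8
tool_pos: [0.4531, -0.0934, 0.0743]
ee_rot: [-0.633, 1.571, 1.973]
wrist_force: [-0.6, -0.1, -0.5]
width: 0.0004
```

```bash
python3 -c "
from h import *
lever('s25.png')
print(np.mean([robot.snapshot('scene') and robot.get_obs()['wrist_force'] for _ in range(4)],0))"
```

```text
t 19.8 tcp [ 0.4531 -0.0934  0.0743] jaw -120.71 w 0.0004 F [-0.56 -0.06 -0.48] T [0.053 0.124 0.026] j6 1.781
pred 332.9 300.1 blob (np.float64(17.081960363409813), array([333.58695652, 317.13043478]), np.int32(46))
screw by jaw -210.7 by ball -210.5 lever 1.032
[ 0.37071913 -0.11056055  0.16719071]
```

Emit:
carry_out --pt "1 0.1 0 0 0" --pt "1 0.1 0 0 0" --pt "1 0.1 0 0 0" --pt "1 0.1 0 0 0" --pt "1 0 0 0 0"

```text
time: 20.55
tool_pos: [0.4532, -0.0933, 0.0705]
ee_rot: [-1.756, 1.57, 0.849]
wrist_force: [-0.0, 0.6, 0.5]
width: 0.0004
```

```bash
python3 -c "
from h import *
lever('s26.png')
print(np.mean([robot.snapshot('scene') and robot.get_obs()['wrist_force'] for _ in range(4)],0))
cv2.imwrite('pics/c6.png',cv2.convertScaleAbs(cv2.resize(cv2.imread('pics/s26.png')[230:350,260:420],(800,600),interpolation=cv2.INTER_CUBIC),alpha=1.4,beta=10))"
```

```text
t 20.55 tcp [ 0.4532 -0.0933  0.0705] jaw -120.71 w 0.0004 F [-0.03  0.63  0.46] T [0.146 0.134 0.008] j6 1.781
pred 332.9 300.1 blob (np.float64(18.61255133290729), array([333.46153846, 318.66666667]), np.int32(39))
screw by jaw -210.7 by ball -210.0 lever 1.124
[0.10811363 0.2879714  0.20959439]
```

View pics/c6.png

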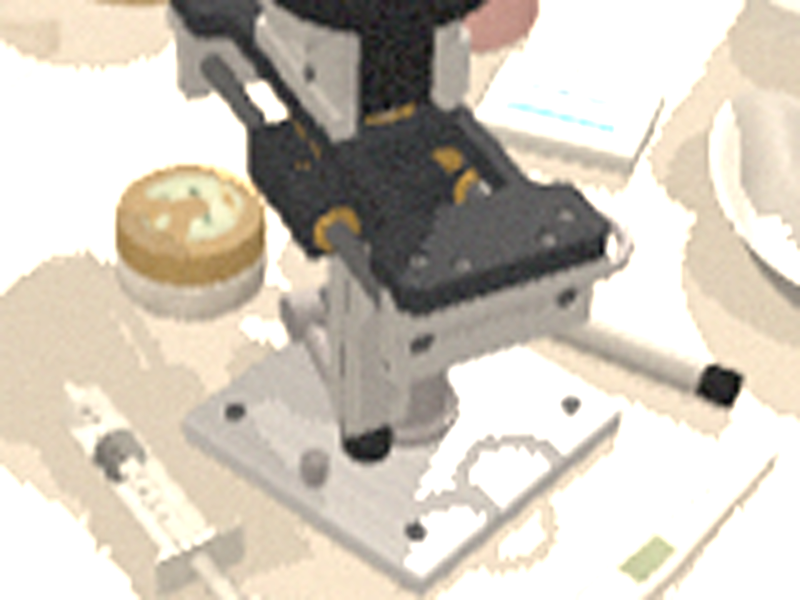

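Emit:
carry_out --pt "1 0.1 0 0 0" --pt "1 0.1 0 0 0" --pt "1 0.1 0 0 0" --pt "1 0 0 0 0"

```text
time: 21.2
tool_pos: [0.4533, -0.0932, 0.0677]
ee_rot: [-1.956, 1.57, 0.649]
wrist_force: [0.3, 1.4, 3.4]
width: 0.0006
```

```bash
cat > f.py <<'E'
from h import *
rep();F=[]
for _ in range(4): robot.snapshot('scene');F.append(robot.get_obs()['wrist_force'])
print(np.mean(F,0).round(2),np.std(F,0).round(2))
E
python3 f.py
```

```text
t 21.2 tcp [ 0.4533 -0.0932  0.0677] jaw -120.71 w 0.0006 F [0.28 1.37 3.37] T [0.42  0.134 0.023] j6 1.781
[0.48 1.79 3.28] [0.53 0.23 0.31]
```

Emit:
carry_out --pt "1 0.1 0 0 0" --pt "1 0.1 0 0 0" --pt "1 0.1 0 0 0" --pt "1 0 0 0 0"

```text
time: 21.8
tool_pos: [0.4536, -0.0931, 0.065]
ee_rot: [-2.199, 1.569, 0.407]
wrist_force: [0.1, 2.7, 4.8]
width: 0.0004
```

```bash
python3 f.py
```

```text
t 21.8 tcp [ 0.4536 -0.0931  0.065 ] jaw -120.71 w 0.0004 F [0.05 2.68 4.83] T [ 0.712  0.118 -0.004] j6 1.781
[0.49 2.7  5.59] [0.53 0.21 0.22]
```

Emit:
carry_out --pt "1 0.1 0 0 0" --pt "1 0.1 0 0 0" --pt "1 0.1 0 0 0" --pt "1 0 0 0 0"

```text
time: 22.4
tool_pos: [0.454, -0.0931, 0.0626]
ee_rot: [-2.354, 1.569, 0.252]
wrist_force: [0.2, 2.7, 8.4]
width: 0.0005
```

```bash
python3 f.py
```

```text
t 22.4 tcp [ 0.454  -0.0931  0.0626] jaw -120.7 w 0.0005 F [0.24 2.66 8.35] T [0.736 0.208 0.044] j6 1.781
[-0.28  3.57  7.92] [0.56 0.07 0.15]
```

Emit:
carry_out --pt "1 0.1 0 0 0" --pt "1 0.1 0 0 0" --pt "1 0 0 0 0" --pt "1 0 0 0 0" --pt "1 0 0 0 0"

```text
time: 23.1
tool_pos: [0.4542, -0.0931, 0.0611]
ee_rot: [-2.407, 1.568, 0.199]
wrist_force: [0.1, 3.5, 9.3]
width: 0.0005
```

```bash
python3 f.py
```

```text
t 23.1 tcp [ 0.4542 -0.0931  0.0611] jaw -120.7 w 0.0005 F [0.14 3.52 9.26] T [0.89  0.269 0.013] j6 1.781
[-0.6   3.9   9.54] [0.43 0.48 0.33]
```

Emit:
carry_out --pt "1 -0.3 0 0 0" --pt "1 -0.3 0 0 0" --pt "1 -0.5 0 0 0" --pt "1 -1 0 0 0" --pt "1 -2 0 0 0" --pt "1 -3 0 0 0" --pt "1 -4 0 0 0" --pt "1 -3 0 0 0" --pt "1 0 0 0 0" --pt "1 0 0 0 0" --pt "1 0 0 0 0"

```text
time: 24.4
tool_pos: [0.4521, -0.0933, 0.1985]
ee_rot: [0.277, 1.567, 2.882]
wrist_force: [0.6, 0.1, -0.5]
width: 0.0009
```

```bash
python3 -c "
from h import *
lever('s30.png');snap('top','t30.png')
a=[cv2.resize(cv2.imread('pics/'+f)[y:y+100,x:x+100],(400,400),interpolation=cv2.INTER_CUBIC) for f,x,y in(('s30.png',290,250),('t30.png',340,270))]
cv2.imwrite('pics/c7.png',cv2.convertScaleAbs(np.hstack(a),alpha=1.4,beta=10))"
```

```text
t 24.4 tcp [ 0.4521 -0.0933  0.1985] jaw -120.72 w 0.0009 F [ 0.56  0.1  -0.53] T [0.022 0.174 0.039] j6 1.781
pred 332.9 300.1 blob (np.float64(17.228192397560743), array([333.47058824, 317.27941176]), np.int32(68))
screw by jaw -210.7 by ball -210.6 lever 1.042
```

View pics/c7.png

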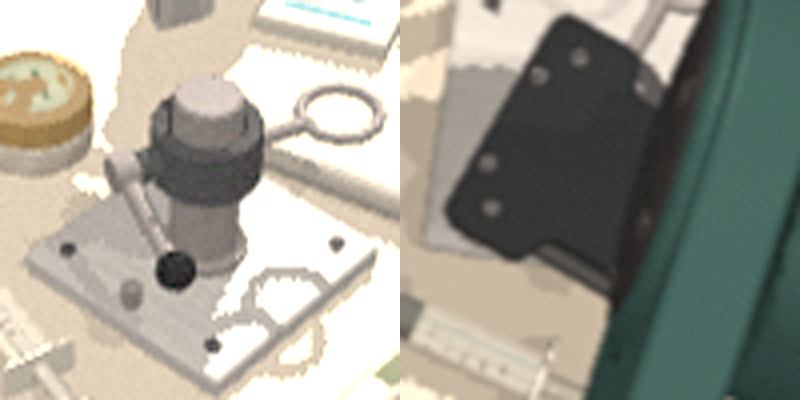

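The ball now sits at (333,317) in the scene view and nothing touches it. The lever reads about 1.04, so I'm handing in.

```bash
python3 -c "
from h import *
print(robot.close_job())"
```

```text
the job is handed in; nothing more can be done
None
```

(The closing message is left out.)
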